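# Clear the soldering board for the charcoal block

### The arm

A 7-joint arm with a two-finger parallel gripper is mounted at the origin on a cart in front of the work surface, level with it; the furniture and walls round the work are solid. World frame = base frame: x ahead of the robot, y to its left, z up, the work surface at z = 0. Lengths are in m, angles in rad, forces in N, time in s.
With the tool pointing down it reaches from about 0.4 to 0.85 m from the base axis. Payload 4.4 kg.
Tool frame: the origin (TCP) lies at the very end of the fingers, on their centre line; the grasp point (between the pads) lies bot.grip_point_offset behind it (bot.grip_point_offset is the distance from the TCP to the grasp point, in m); z points along the fingers, y is the line along which they close (so a half turn about z gives the same grasp; the last joint's range is limited). The gripper opens to 94 mm and grips with 3 to 60 N. Pads are 16 mm wide; open, the fingers measure 119 mm over their backs; the gripper's body (75 mm by 177 mm) begins 78 mm behind the grasp point.
Start: joints at [-1.268, 0.628, 0.038, 1.517, -0.027, 0.996, -0.02], TCP at [0.234, 0.606, 0.205] pointing down, gripper open.
Joint ranges: [-3.06, 3.06], [-0.37, 2.12], [-1.25, 1.32], [0.18, 2.47], [-1.1, 4.24], [0.23, 1.98], [-2.94, 2.94]. Speed limits (rad/s): [2.57, 2.57, 3.14, 3.14, 3.14, 3.14, 3.14].

### API

Orientations are given as a rotation vector (axis times angle).
In Python, from rig import bot, optics gives the robot as it stands. The module is installed in compiled form; this text tells all that it offers.
- The arm moves only by the tool step_arm, never from a script. Its argument "targets" is a list that holds one entry, the list of rows, each a list of 7 numbers: the finger opening in mm, from 0 to 94, then the shift along the tool's x, y, z in mm, then the turn, a rotation vector about the tool's x, y, z in degrees. A call has 1 to 10 rows; each row is the pose to reach, as a shift and turn from the pose commanded when the call began, along the tool's axes at that moment; what a row does not reach only later rows make up. A row lasts 1/12 s, in which the tool goes at most 41.7 mm and 7.16 degrees, less where a joint would pass 70% of its speed; a pose out of reach is approached as far as the arm can. A call with a gripper value outside its range is refused whole. The fingers move at their own pace and stop on an object; "squeeze" is the grip in N (left out, the last holds). Time passes only in rows, so rows that repeat a pose let the fingers close. It gives the time, the measured TCP pose, the force, the opening and the grip force at its end, in the units of the state.
- bot.get_state(): the state, without advancing time (a new reading comes with each control period).
- optics.snapshot(name): name is "scene" or "top" or "wrist"; returns a dict with "img" (400x640x3 uint8, red, green, blue), "z_map" (400x640 float32, m along the optical axis (not along the pixel's ray), 0 where there is no reading), "mtx" (3x3 intrinsics, pixels), "view" (4x4, takes a point from world to camera coordinates). Camera axes: x right, y down, z forward; pixel columns grow to the right and rows downward; lengths in m; the calibration is good to about 2 mm. A picture is of the moment at which its call begins.
- bot.job_done(): hands the job in; it is judged then, once.
The state is a dict: "clock": time; "joint_positions": joint angles; "qvel": joint speeds; "tau": joint torques, N m; "position": TCP position; "tool_rot": TCP orientation; "ft_force": force on the tool from outside, world axes, zero at the start; "moment": the same for the moment, N m; "grip_width": finger opening in m; "grasp_force": force on a finger pad.
Only numpy, scipy, OpenCV 4.12 (cv2) and the standard library are available. Lean on these libraries where they do the work, as an engineer would, in place of code of your own. Each camera call takes 0.05 s, during which the arm holds its last target. There are 200 camera calls.

### The job

The wooden ring clamp is lying in the middle of the larger soldering board, where the charcoal block has to go. Pick the clamp up and lay it down on the bare bench, off the boards; then set the charcoal block down, without dropping it, the same way up as it stands now, in the middle of that board.

Things in the scene. Friction and masses are not known exactly. Their poses are not given: they have to be found in the camera images.
- clamp_middle (a point): Wooden ring clamp, a jeweller's hand tool: two brown wooden jaws with a band round them, 139 x 34 x 22 mm, about 70 g, loose, lying flat on the larger board near its middle. The point is the centre of the clamp, 11 mm above what it lies on; x runs along its length, y across it (34 mm at most), z up.
- charcoal_middle (a point): Charcoal block: an uneven black lump, about 51 (x) x 59 (y) x 35 (z) mm, 60 g, loose, standing on the bench in front of the boards. A round grey tin of about the same size (76 mm across, 32 mm high) stands about 150 mm to its left or right and stays where it is. The point is the centre of the block, 17.5 mm above what it stands on; z up.
- board_middle (a point): The larger of the two flat grey scorched soldering boards, fixed to the bench, 172 (x) x 232 (y) x 22 (z) mm; the ring clamp lies on it at the start. The point is the middle of its top face, 22 mm above the bench; z up. It is on the left or the right, its long side pointing roughly away from the robot.
- spare_middle (a point): The smaller soldering board on the other side, fixed, 152 x 202 x 15 mm, with a wooden-handled wire brush on it; not used. The point is the middle of its top face, 15 mm above the bench. Between the boards it is bare from y = -0.1 to 0.1, x = 0.55 to 0.70 m. Keep clear of the torch stand at the left (y = 0.5, x = 0.3 to 0.5 m, torch leaning on it) and the white jar (x 0.50, y 0.44, 94 mm high).

How it is judged:
On the way, in this order (a step that is already met when the one before it is completed fails the run):
1. the ring clamp is lifted off the larger board (height (world z) of clamp_middle above 0.05 m), for 0.1 s.
2. the ring clamp lies on the bench, while the charcoal block is still off the board (height (world z) of clamp_middle between 0 and 0.021 m and horizontal distance between charcoal_middle and board_middle above 0.08 m), for 0.2 s.
At the end, for the whole second after the job is handed in: The clamp lies on the bare bench: centre 0 to 21 mm up, length level within 10 degrees. The charcoal block stands on the larger board: centre within 25 mm of the board's middle horizontally and 34 to 46 mm above the bench, upright within 11 degrees. Both at rest (height (world z) of clamp_middle between 0 and 0.021 m and angle between clamp_middle's own x axis and vertical between 1.4 and 1.74 rad and horizontal distance between charcoal_middle and board_middle below 0.025 m and height (world z) of charcoal_middle between 0.034 and 0.046 m and angle between charcoal_middle's own z axis and vertical below 0.2 rad and linear speed of each of charcoal, ring_clamp below 0.02 m/s); the robot touches nothing.
It fails at once if the charcoal block is dropped (falls freely faster than 0.7 m/s, about 25 mm) (linear speed of charcoal above 0.7 m/s and contact force between the fingers and charcoal below 0.05 N).
It also fails if it takes over 61 s, if anything falls off the work surface, if the arm or the gripper's body presses on something with over 40 N, if the wrist force passes 120 N, or if a joint passes its speed limit or range.

## Working session

There is one attempt and no reset: what is moved stays moved. The work goes in short steps, Python scripts to look and compute and a tool call to move; the robot and the scene stay as the last step left them, time stands still between calls to the robot, and variables do not carry over. Pictures are saved under pics/ and viewed, at most 10 in all, crops included, and the job is handed in when it is done.

Besides the shell and the picture viewer there is one more tool, called after ">>>" as a command line: name --argument value ..., lists and objects as JSON in quotes. step_arm: Moves the arm, as the interface text tells. Its arguments: {"type":"object","properties":{"targets":{"type":"array"},"squeeze":{"type":"number"}},"required":["targets"]}

```bash
mkdir -p pics; cat > h.py <<'E'
import numpy as np, cv2
from rig import bot, optics
from scipy.spatial.transform import Rotation as R
def snap(n,f=None):
    s=optics.snapshot(n)
    if f: cv2.imwrite('pics/'+f,s['img'][:,:,::-1])
    return s
def cloud(s):
    z=s['z_map'];v,u=np.mgrid[:400,:640];K=s['mtx']
    c=np.stack([(u-K[0,2])/K[0,0]*z,(v-K[1,2])/K[1,1]*z,z],-1)
    V=np.linalg.inv(s['view']);w=c@V[:3,:3].T+V[:3,3];w[z==0]=np.nan
    return w
def rel(p,Rt=None):
    "shift mm (tool axes) from measured pose to world TCP p"
    s=bot.get_state();r=R.from_rotvec(s['tool_rot'])
    return r.inv().apply(np.array(p)-s['position'])*1000
E
python3 - <<'E'
from h import *
st=bot.get_state();print({k:np.round(v,3) for k,v in st.items()},bot.grip_point_offset)
print(R.from_rotvec(st['tool_rot']).as_matrix().round(3))
s=snap('top','top.png');np.save('top.npy',cloud(s))
E
```

```text
{'clock': np.float64(0.0), 'joint_positions': array([-1.268,  0.629,  0.038,  1.518, -0.027,  0.996, -0.02 ]), 'qvel': array([-0.001,  0.   ,  0.002, -0.001, -0.   ,  0.001, -0.002]), 'tau': array([ 1.0000e-03, -5.4973e+01,  1.1440e+00, -1.8663e+01, -5.2000e-02,
        2.4000e-02,  0.0000e+00]), 'position': array([0.234, 0.606, 0.205]), 'tool_rot': array([-5.760e-01, -3.088e+00,  3.000e-03]), 'ft_force': array([-0.177, -0.387, -0.434]), 'moment': array([ 0.027,  0.006, -0.018]), 'grasp_force': np.float64(0.0), 'grip_width': np.float64(0.094)} 0.0188
[[-0.933  0.36  -0.001]
 [ 0.36   0.933 -0.002]
 [-0.    -0.002 -1.   ]]
```

View pics/top.png

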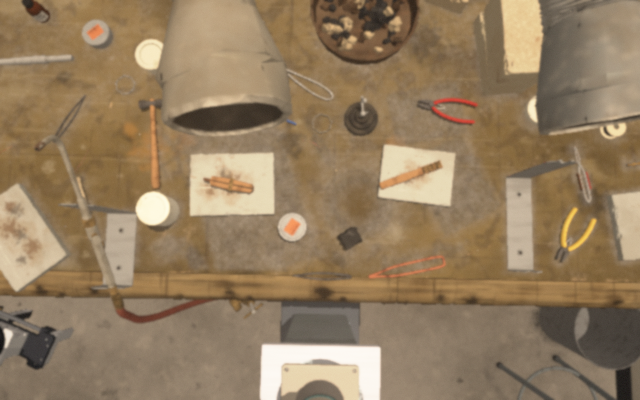

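The top view shows the larger board at left (232,184) with the clamp on it at (228,184). The tin is at (292,227), the charcoal at (349,238), and the spare board with the brush at (417,175). Next I'll measure them.

```bash
python3 - <<'E'
from h import *
w=np.load('top.npy')
for n,(u,v) in dict(b1=(210,205),b2=(262,165),clamp=(235,184),tin=(292,227),char=(349,238),spare=(430,190),jar=(155,209),bench=(330,180),benchL=(180,240),lamp=(220,100)).items(): print(n,w[v,u].round(3))
def rect(n,u0,u1,v0,v1,lo,hi):
    p=w[v0:v1,u0:u1].reshape(-1,3);p=p[(p[:,2]>lo)&(p[:,2]<hi)]
    r=cv2.minAreaRect((p[:,:2]*1000).astype(np.float32));print(n,len(p),np.round(r[0],1),np.round(r[1],1),round(r[2],1),'z',np.nanmedian(p[:,2]).round(4),p[:,2].max().round(3))
rect('board',183,282,145,222,.013,.03)
rect('clamp',195,265,168,200,.032,.06)
rect('char',333,368,220,255,.012,.06)
rect('tin',273,312,208,248,.02,.06)
rect('spare',372,462,140,212,.009,.02)
rect('brush',375,445,155,195,.021,.06)
E
```

```text
b1 [0.519 0.308 0.016]
b2 [0.633 0.17  0.018]
clamp [0.575 0.238 0.039]
tin [0.464 0.082 0.031]
char [ 0.438 -0.071  0.03 ]
spare [ 0.574 -0.292  0.014]
jar [0.499 0.429 0.091]
bench [ 0.598 -0.018 -0.001]
benchL [0.423 0.39  0.   ]
lamp [0.672 0.192 0.432]
board 4668 [570.5 241.3] [189.2 253.2] 1.5 z 0.0188 0.03
clamp 450 [576.8 257.3] [138.5  34. ] 75.3 z 0.04 0.048
char 338 [438.9 -73. ] [47.7 55.7] 31.3 z 0.0303 0.039
tin 627 [467.2  95.2] [99.8 74.9] 77.5 z 0.0302 0.038
spare 3290 [ 615.7 -254.3] [202.8 151.4] 83.7 z 0.0132 0.02
brush 463 [ 614.4 -236.5] [ 21.9 180.5] 21.1 z 0.0252 0.047
```

```bash
python3 - <<'E'
from h import *
w=np.load('top.npy')
p=w[:, :].reshape(-1,3);p=p[np.isfinite(p[:,0])]
def q(n,x0,x1,y0,y1,z0):
    a=p[(p[:,0]>x0)&(p[:,0]<x1)&(p[:,1]>y0)&(p[:,1]<y1)&(p[:,2]>z0)]
    print(n,len(a),a.min(0).round(3) if len(a) else '',a.max(0).round(3) if len(a) else '')
q('torch',.2,.75,.4,.75,.1)
q('torch<.42',.2,.75,.3,.75,.1)
q('lamp',.5,1,-.1,.4,.2)
q('mid',.4,.72,-.12,.12,.02)
s=snap('scene','scene.png');snap('wrist','w0.png')
E
```

```text
torch 3804 [0.2 0.5 0.1] [0.621 0.657 0.407]
torch<.42 4609 [0.2 0.3 0.1] [0.75  0.657 0.408]
lamp 14198 [0.649 0.073 0.2  ] [0.946 0.347 0.443]
mid 1715 [ 0.408 -0.104  0.02 ] [0.72  0.12  0.405]
```

View pics/scene.png

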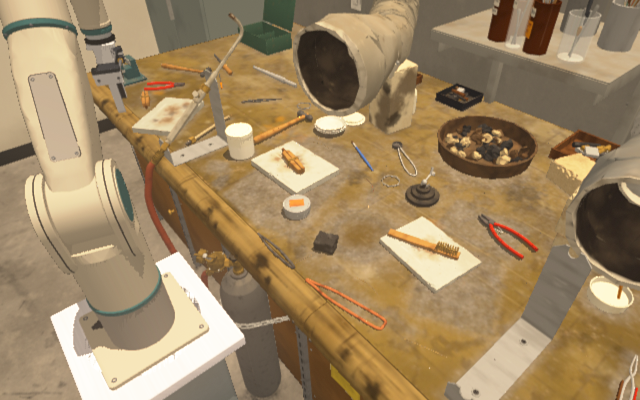

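The scene view shows a duct hood with its mouth at (345,75) behind the larger board. The torch leans at (215,75) beside the arm. I'll profile both before moving.

```bash
python3 - <<'E'
from h import *
w=np.load('top.npy').reshape(-1,3)
s=snap('scene');w2=cloud(s).reshape(-1,3);b=np.concatenate([w,w2]);b=b[np.isfinite(b[:,0])]
def pr(t,x0,x1,y0,y1,d):
    print(t)
    for x in np.arange(x0,x1,d):
        a=b[(b[:,0]>=x)&(b[:,0]<x+d)&(b[:,1]>y0)&(b[:,1]<y1)&(b[:,2]>.06)]
        if len(a)>4: print(round(x,2),len(a),'y',a[:,1].min().round(2),a[:,1].max().round(2),'z',np.percentile(a[:,2],[1,10,99]).round(2))
pr('torch',.1,.7,.4,.75,.05)
pr('hood',.55,.85,.0,.4,.03)
E
```

```text
torch
0.15 841 y 0.52 0.62 z [0.3  0.31 0.5 ]
0.2 3761 y 0.51 0.66 z [0.21 0.27 0.5 ]
0.25 1104 y 0.52 0.68 z [0.06 0.07 0.49]
0.3 350 y 0.52 0.54 z [0.07 0.09 0.13]
0.35 374 y 0.52 0.54 z [0.12 0.13 0.17]
0.4 466 y 0.5 0.54 z [0.16 0.17 0.22]
0.45 1854 y 0.4 0.6 z [0.06 0.08 0.25]
0.5 868 y 0.4 0.54 z [0.07 0.09 0.29]
0.55 397 y 0.52 0.54 z [0.29 0.29 0.41]
0.6 223 y 0.52 0.54 z [0.32 0.33 0.39]
hood
0.64 1549 y 0.16 0.33 z [0.2  0.23 0.43]
0.67 4875 y 0.07 0.33 z [0.19 0.2  0.44]
0.7 4544 y 0.07 0.34 z [0.19 0.2  0.44]
0.73 3849 y 0.08 0.35 z [0.19 0.2  0.44]
0.76 2910 y 0.08 0.34 z [0.2  0.24 0.44]
0.79 2279 y 0.09 0.34 z [0.21 0.24 0.43]
0.82 1902 y 0.11 0.33 z [0.22 0.26 0.42]
```

```bash
python3 - <<'E'
from h import *
st=bot.get_state();r=R.from_rotvec(st['tool_rot'])
b=np.concatenate([cloud(snap(n)).reshape(-1,3) for n in('scene','top')]);b=b[np.isfinite(b[:,0])]
t=r.inv().apply(b-st['position'])
for h in np.arange(-.01,.4,.02):
    a=t[(-t[:,2]>=h)&(-t[:,2]<h+.02)&(np.hypot(t[:,0],t[:,1])<.2)]
    if len(a)>3: print(round(h,2),len(a),'x',np.percentile(a[:,0],[1,99]).round(3),'y',np.percentile(a[:,1],[1,99]).round(3))
w=b
for z in np.arange(.17,.3,.02):
    a=w[(w[:,0]>.6)&(w[:,0]<.9)&(w[:,1]>.0)&(w[:,1]<.4)&(w[:,2]>z)&(w[:,2]<z+.02)]
    if len(a)>3: print('hood',z.round(2),len(a),'x',np.percentile(a[:,0],[1,5]).round(3),'y',a[:,1].min().round(3),a[:,1].max().round(3))
s=snap('wrist');V=np.linalg.inv(s['view']);print('cam in tool',r.inv().apply(V[:3,3]-st['position']).round(3), 'fwd in tool',r.inv().apply(V[:3,2]).round(3), 'imgx',r.inv().apply(V[:3,0]).round(2))
E
```

```text
-0.01 75 x [-0.198  0.011] y [-0.06   0.057]
0.01 210 x [-0.197  0.011] y [-0.063  0.056]
0.03 199 x [-0.009  0.012] y [-0.063  0.057]
0.05 94 x [-0.009  0.012] y [-0.065  0.056]
0.07 72 x [-0.007  0.012] y [-0.063  0.049]
0.09 290 x [-0.033  0.034] y [-0.084  0.069]
0.11 625 x [-0.033  0.035] y [-0.089  0.076]
0.13 1575 x [-0.033  0.034] y [-0.091  0.071]
0.15 317 x [-0.02   0.021] y [-0.045  0.005]
0.17 578 x [-0.033  0.034] y [-0.045 -0.012]
0.19 325 x [-0.033  0.038] y [-0.039  0.011]
0.21 225 x [-0.035  0.037] y [-0.041 -0.   ]
0.23 278 x [-0.034  0.037] y [-0.04  0.  ]
0.25 265 x [-0.033  0.036] y [-0.039 -0.003]
0.27 270 x [-0.033  0.037] y [-0.039 -0.003]
0.29 87 x [-0.026  0.035] y [-0.039 -0.013]
hood 0.17 189 x [0.671 0.674] y 0.157 0.238
hood 0.19 2300 x [0.666 0.673] y 0.114 0.28
hood 0.21 1243 x [0.66  0.665] y 0.097 0.303
hood 0.23 949 x [0.657 0.661] y 0.088 0.314
hood 0.25 830 x [0.656 0.658] y 0.077 0.327
hood 0.27 772 x [0.654 0.657] y 0.072 0.335
hood 0.29 699 x [0.652 0.655] y 0.073 0.338
cam in tool [ 0.085 -0.    -0.18 ] fwd in tool [-0.289 -0.     0.957] imgx [-0.  1.  0.]
```

View pics/w0.png

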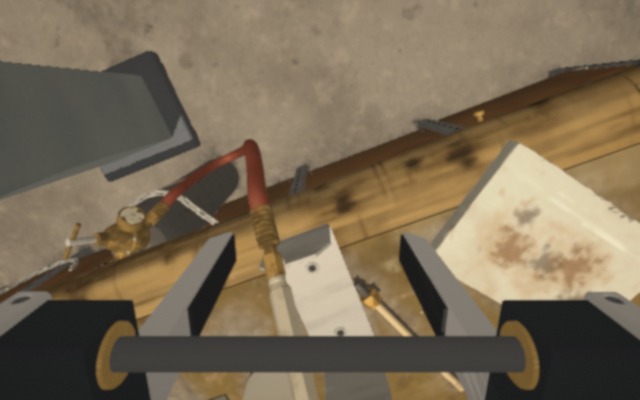

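The wrist view shows the torch at (270,230) and the stand at (320,270) below the open fingers. I'll lift above the torch and go to a viewpoint short of the hood.

>>> step_arm --targets '[[[60,0,0,-40,0,0,0],[60,0,0,-80,0,0,0],[60,0,0,-125,0,0,0],[60,-363,-231,-100,0,0,84],[60,-363,-231,-100,0,0,84],[60,-363,-231,-100,0,0,84],[60,-363,-231,-100,0,0,84],[60,-363,-231,-100,0,0,84],[60,-363,-231,-100,0,0,84],[60,-363,-231,-100,0,0,84]]]'

```text
clock: 1.18
position: [0.4079, 0.3701, 0.3127]
tool_rot: [-1.838, -2.548, -0.001]
ft_force: [0.6, 0.6, -0.3]
grip_width: 0.0599
grasp_force: 0.0
```

```bash
cat >> h.py <<'E'
def to(p,Rw):
    "print shift mm and turn deg (tool axes) to reach world TCP p with rotation Rw"
    s=bot.get_state();r=R.from_rotvec(s['tool_rot'])
    print('at',s['position'].round(3),'go',rel(p).round(0),'turn',np.degrees((r.inv()*Rw).as_rotvec()).round(1))
def down(a,tilt=0):
    "tool down, y axis at world angle a deg; tilt>0 turns about tool x"
    a=np.radians(a);y=[np.cos(a),np.sin(a),0];z=[0,0,-1]
    return R.from_matrix(np.stack([np.cross(y,z),y,z],1))*R.from_euler('x',tilt,degrees=True)
E
python3 - <<'E'
from h import *
to([.49,.26,.25],down(-14.7))
print(bot.get_state()['joint_positions'].round(2))
E
```

```text
at [0.408 0.37  0.313] go [-130.   43.   63.] turn [ 0.  -0.  33.1]
[-1.    0.39  0.31  1.65 -0.13  1.12 -0.33]
```

>>> step_arm --targets '[[[60,-130,43,63,0,0,33.5],[60,-130,43,63,0,0,33.5],[60,-130,43,63,0,0,33.5],[60,-130,43,63,0,0,33.5],[60,-130,43,63,0,0,33.5],[60,-130,43,63,0,0,33.5]]]'

```text
clock: 1.68
position: [0.4903, 0.2605, 0.2488]
tool_rot: [2.494, 1.91, -0.002]
ft_force: [-0.2, -0.0, 0.7]
grip_width: 0.0596
grasp_force: 0.0
```

```bash
python3 - <<'E'
from h import *
s=snap('wrist','w1.png');w=cloud(s);np.save('w1.npy',w)
p=w.reshape(-1,3)
m=np.isfinite(p[:,0])&(p[:,0]>.48)&(p[:,0]<.67)&(p[:,1]>.13)&(p[:,1]<.36)
def rect(n,q):
    r=cv2.minAreaRect((q[:,:2]*1000).astype(np.float32));print(n,len(q),np.round(r,1) if 0 else r,q[:,2].mean())
a=p[m&(p[:,2]>.034)&(p[:,2]<.055)];rect('clamp',a)
a=p[m&(p[:,2]>.016)&(p[:,2]<.028)];rect('board',a); print(a.min(0),a.max(0))
to([.577,.257,.03],down(-14.7,6))
to([.577,.257,.03],down(-14.7,-6))
print(down(0,6).as_matrix()[:,2])
E
```

```text
clamp 2524 ((577.185791015625, 257.8734130859375), (136.56517028808594, 33.63677978515625), 75.22972869873047) 0.04152207623678738
board 22825 ((579.7076416015625, 249.9363250732422), (171.14358520507812, 226.54403686523438), 2.1897976398468018) 0.020524975310943248
[0.49073399 0.13392678 0.01611002] [0.66853814 0.35999957 0.0279983 ]
at [0.49  0.262 0.249] go [ 17.  86. 219.] turn [ 6.  0. -0.]
at [0.49  0.262 0.249] go [ 17.  86. 219.] turn [-6.  0. -0.]
[-0.10452846  0.         -0.9945219 ]
```

View pics/w1.png

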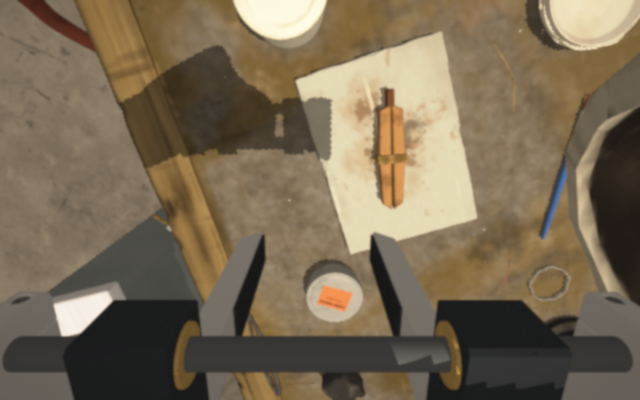

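The wrist view shows the clamp lying alone on the board, with its band at (395,158) and jaws from (390,103) to (393,207). Both measurements agree, so I'll approach low and tilted 6° to stay under the hood.

>>> step_arm --targets '[[[60,5,38,40,-6,0,0],[60,8,40,80,-6,0,0],[60,10,40,115,-6,0,0],[60,12,40,150,-6,0,0],[60,14,60,175,-6,0,0],[60,16,80,200,-6,0,0],[60,17,86,212,-6,0,0],[60,17,86,219,-6,0,0],[60,17,86,219,-6,0,0]]]'

```text
clock: 2.48
position: [0.5755, 0.2578, 0.0295]
tool_rot: [2.421, 1.87, 0.095]
ft_force: [-0.8, 1.2, 0.2]
grip_width: 0.0601
grasp_force: 0.0
```

```bash
python3 - <<'E'
from h import *
w=np.load('w1.npy')
C=[w[v,u] for u,v in((300,81),(441,36),(474,216),(351,249))]
C=np.array(C);print(C.round(3));print(C.mean(0), [np.linalg.norm(C[i]-C[i-1]).round(3) for i in range(4)])
wt=np.load('top.npy')
C=np.array([wt[v,u] for u,v in((193,156),(272,154),(272,212),(193,213))]);print(C.round(3),C.mean(0))
s=snap('wrist','w2.png')
E
```

```text
[[0.496 0.36  0.021]
 [0.657 0.364 0.021]
 [0.665 0.145 0.019]
 [0.503 0.141 0.019]]
[0.58030414 0.25238555 0.02010603] [np.float64(0.219), np.float64(0.161), np.float64(0.22), np.float64(0.162)]
[[0.653 0.361 0.019]
 [0.664 0.144 0.017]
 [0.504 0.138 0.018]
 [0.497 0.354 0.014]] [0.57954436 0.24931657 0.01695819]
```

View pics/w2.png

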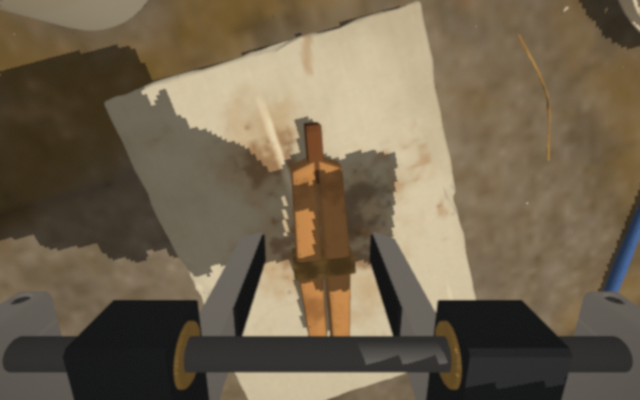

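The clamp sits centred between the fingers near its band (322,267). The board middle comes out at about (0.580, 0.251). I'll close now, then pull back and up.

>>> step_arm --targets '[[[20,0,0,0,0,0,0],[20,0,0,0,0,0,0],[20,0,0,0,0,0,0],[20,0,0,0,0,0,0],[20,0,0,0,0,0,0],[20,0,0,0,0,0,0]]]' --squeeze 20

```text
clock: 3.03
position: [0.5775, 0.2577, 0.0315]
tool_rot: [2.421, 1.866, 0.1]
ft_force: [-1.3, 0.4, 6.4]
grip_width: 0.0338
grasp_force: 20.0
```

```bash
python3 - <<'E'
from h import *
to([.56,.25,.05],down(-14.7,-6))
to([.50,.23,.12],down(-14.7,0))
to([.54,.0,.12],down(-14.7,0))
to([.61,.0,.12],down(-14.7,0))
to([.61,.0,.02],down(-14.7,0))
E
```

```text
at [0.577 0.258 0.031] go [-12. -13. -20.] turn [ 0.  -0.1 -0.1]
at [0.577 0.258 0.031] go [-46. -58. -95.] turn [ 6.  -0.1 -0.1]
at [0.577 0.258 0.031] go [-259.   39.  -85.] turn [ 6.  -0.1 -0.1]
at [0.577 0.258 0.031] go [-241.  106.  -78.] turn [ 6.  -0.1 -0.1]
at [0.577 0.258 0.031] go [-241.   95.   21.] turn [ 6.  -0.1 -0.1]
```

>>> step_arm --targets '[[[20,-6,-8,-12,0,0,0],[20,-15,-20,-35,0,0,0],[20,-28,-40,-65,3,0,0],[20,-46,-58,-95,6,0,0],[20,-80,-40,-93,6,0,0],[20,-118,-20,-90,6,0,0],[20,-155,0,-88,6,0,0],[20,-192,18,-87,6,0,0],[20,-229,30,-86,6,0,0],[20,-259,39,-85,6,0,0]]]'

```text
clock: 3.87
position: [0.5403, -0.0051, 0.1194]
tool_rot: [2.49, 1.913, -0.0]
ft_force: [0.1, -0.1, -0.8]
grip_width: 0.0339
grasp_force: 19.7
```

```bash
python3 - <<'E'
from h import *
st=bot.get_state()
to([.60,-.01,.06],down(-14.7))
to([.60,-.01,.01],down(-14.7))
w=cloud(snap('wrist')); w2=cloud(snap('top'))
for c in(w,w2):
    p=c.reshape(-1,3);r=R.from_rotvec(st['tool_rot']);t=r.inv().apply(p-st['position'])
    for x0 in np.arange(-.1,.1,.02):
        a=t[(t[:,0]>x0)&(t[:,0]<x0+.02)&(abs(t[:,1])<.016)&(t[:,2]<.05)&(t[:,2]>-.03)]
        if len(a)>5: print(x0.round(2),len(a),np.percentile(a[:,2],[5,50,95]).round(4))
E
```

```text
at [ 0.54  -0.005  0.119] go [11. 59. 59.] turn [ 0.1  0.1 -0.2]
at [ 0.54  -0.005  0.119] go [ 11.  59. 109.] turn [ 0.1  0.1 -0.2]
-0.06 762 [-0.0116 -0.0099 -0.0066]
-0.04 1349 [-0.0118 -0.01   -0.0071]
-0.02 1830 [-0.0141 -0.0114 -0.008 ]
0.0 1765 [-0.0121 -0.0102 -0.0074]
0.02 1786 [-0.012  -0.0101 -0.0075]
0.04 1382 [-0.0117 -0.0093 -0.0016]
0.06 354 [-0.0097 -0.0083  0.0022]
-0.08 27 [-0.0115 -0.0077  0.0047]
```

The clamp is held level, about 10 mm below the TCP. I'll lower it now.

>>> step_arm --targets '[[[20,4,25,25,0,0,0],[20,8,50,50,0,0,0],[20,11,59,75,0,0,0],[20,11,59,95,0,0,0],[20,11,59,104,0,0,0],[20,11,59,108,0,0,0],[20,11,59,108,0,0,0]]]'

```text
clock: 4.55
position: [0.5987, -0.0046, 0.0107]
tool_rot: [-2.486, -1.917, 0.002]
ft_force: [0.2, 0.9, -0.6]
grip_width: 0.0335
grasp_force: 19.9
```

>>> step_arm --targets '[[[70,0,0,0,0,0,0],[70,0,0,0,0,0,0],[70,0,0,0,0,0,0],[70,0,0,0,0,0,0],[70,0,0,0,0,0,0],[70,0,0,-30,0,0,0],[70,0,0,-60,0,0,0],[70,0,-30,-90,0,0,0],[70,0,-60,-120,0,0,0],[70,0,-60,-120,0,0,0]]]'

```text
clock: 5.38
position: [0.5393, 0.0112, 0.1354]
tool_rot: [-2.487, -1.918, -0.004]
ft_force: [-1.0, -0.7, -0.4]
grip_width: 0.0703
grasp_force: 0.0
```

```bash
python3 - <<'E'
from h import *
s=snap('top');p=cloud(s).reshape(-1,3);s=snap('wrist','w3.png');q=cloud(s).reshape(-1,3)
def rect(n,p,x0,x1,y0,y1,lo,hi):
    a=p[(p[:,0]>x0)&(p[:,0]<x1)&(p[:,1]>y0)&(p[:,1]<y1)&(p[:,2]>lo)&(p[:,2]<hi)]
    if len(a)<5: print(n,'none');return
    print(n,len(a),np.round(np.r_[cv2.minAreaRect((a[:,:2]*1000).astype(np.float32))[0]+cv2.minAreaRect((a[:,:2]*1000).astype(np.float32))[1]],1),cv2.minAreaRect((a[:,:2]*1000).astype(np.float32))[2],np.percentile(a[:,2],[5,50,98]).round(4))
rect('clamp',q,.5,.72,-.12,.1,.012,.06)
rect('char',q,.38,.5,-.13,-.02,.012,.06)
rect('char',p,.38,.5,-.13,-.02,.012,.06)
print(bot.get_state()['joint_positions'].round(2))
to([.439,-.073,.10],down(31.3));to([.439,-.073,.10],down(31.3-90))
E
```

```text
clamp 3760 [574.2  35.2  96.7 182.1] 29.16953468322754 [0.0166 0.0203 0.0304]
char 1120 [452.7 -85.5  51.3  27.9] 54.458126068115234 [0.0163 0.0317 0.0348]
char 340 [438.8 -72.1  48.4  55.8] 28.85044288635254 [0.0174 0.0302 0.0344]
[-0.28  0.59  0.32  1.9  -0.28  0.69 -0.05]
at [0.542 0.01  0.133] go [-107.  -79.   32.] turn [  0.2  -0.  -46. ]
at [0.542 0.01  0.133] go [-107.  -79.   32.] turn [ 0.1 -0.1 44. ]
```

View pics/w3.png

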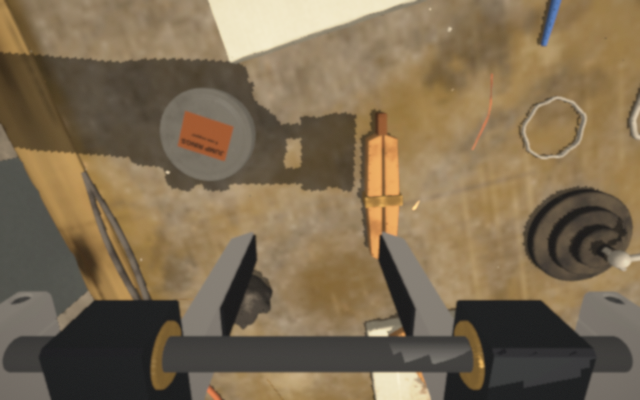

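The clamp lies flat on the bench at (382,190), clear of both boards. The charcoal is at (255,300), partly behind a finger. I'll move over the charcoal.

>>> step_arm --targets '[[[88,-20,-20,0,0,0,-7],[88,-45,-40,5,0,0,-14],[88,-70,-55,10,0,0,-21],[88,-95,-70,15,0,0,-28],[88,-107,-79,22,0,0,-35],[88,-107,-79,30,0,0,-42],[88,-107,-79,32,0,0,-45],[88,-107,-79,32,0,0,-45]]]'

```text
clock: 6.15
position: [0.4381, -0.0742, 0.0976]
tool_rot: [-1.565, -2.722, 0.001]
ft_force: [0.8, 0.3, 0.3]
grip_width: 0.0879
grasp_force: 0.0
```

```bash
python3 - <<'E'
from h import *
q=cloud(snap('wrist','w4.png')).reshape(-1,3)
a=q[(q[:,0]>.38)&(q[:,0]<.5)&(q[:,1]>-.13)&(q[:,1]<-.02)&(q[:,2]>.012)&(q[:,2]<.045)]
print(len(a),cv2.minAreaRect((a[:,:2]*1000).astype(np.float32)),np.percentile(a[:,2],[50,98]))
to([.439,-.073,.008],down(31.3))
E
```

```text
4030 ((439.0794982910156, -71.44911193847656), (49.36042404174805, 57.35504150390625), 29.117225646972656) [0.03193127 0.03470317]
at [ 0.438 -0.074  0.098] go [ 1.  1. 90.] turn [-0.  -0.1 -1.2]
```

View pics/w4.png

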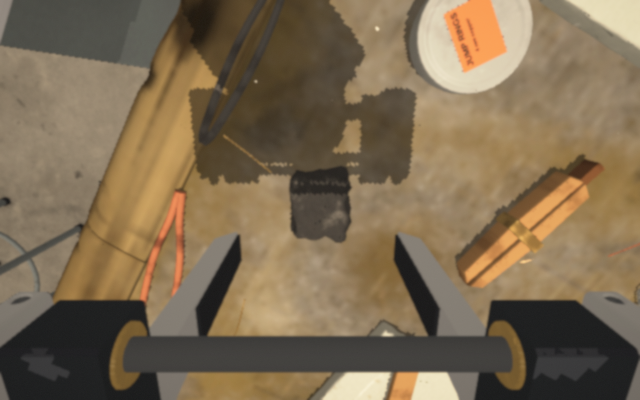

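The charcoal at (320,205) is square to the fingers and centred between them. I'll descend and grip.

>>> step_arm --targets '[[[88,0,2,30,0,0,1],[88,0,2,60,0,0,1],[88,0,2,80,0,0,1],[88,0,2,90,0,0,1],[30,0,2,90,0,0,1],[30,0,2,90,0,0,1],[30,0,2,90,0,0,1],[30,0,2,90,0,0,1],[30,0,2,90,0,0,1],[30,0,2,90,0,0,1]]]' --squeeze 20

```text
clock: 7.03
position: [0.4403, -0.0724, 0.0092]
tool_rot: [1.589, 2.71, 0.001]
ft_force: [0.7, 0.1, -0.0]
grip_width: 0.0517
grasp_force: 0.0
```

```bash
python3 - <<'E'
from h import *
to([.439,-.073,.11],down(30))
to([.48,.2,.11],down(90))
to([.578,.251,.11],down(90))
E
```

```text
at [ 0.44  -0.072  0.009] go [   0.   -1. -101.] turn [ 0.   0.  -0.8]
at [ 0.44  -0.072  0.009] go [ 218.  168. -101.] turn [  0.    0.  -60.8]
at [ 0.44  -0.072  0.009] go [ 215.  278. -101.] turn [  0.    0.  -60.8]
```

>>> step_arm --targets '[[[30,0,0,0,0,0,0],[30,0,0,0,0,0,0],[30,0,0,0,0,0,0],[30,0,0,0,0,0,0],[30,0,0,-10,0,0,0],[30,0,0,-25,0,0,0],[30,0,0,-40,0,0,0]]]'

```text
clock: 7.62
position: [0.4393, -0.0725, 0.0493]
tool_rot: [-1.589, -2.709, 0.001]
ft_force: [0.2, -0.1, -0.8]
grip_width: 0.0467
grasp_force: 19.5
```

```bash
python3 - <<'E'
from h import *
st=bot.get_state();r=R.from_rotvec(st['tool_rot']);t=r.inv().apply(cloud(snap('wrist')).reshape(-1,3)-st['position'])
a=t[(abs(t[:,0])<.04)&(abs(t[:,1])<.022)&(t[:,2]<.03)&(t[:,2]>-.04)]
print(len(a),np.percentile(a[:,0],[1,99]).round(3),np.percentile(a[:,2],[5,50,95]).round(4))
to([.48,.2,.11],down(90))
to([.578,.251,.11],down(90))
E
```

```text
8413 [-0.024  0.028] [-0.0249 -0.0227 -0.0071]
at [ 0.441 -0.073  0.051] go [219. 167. -59.] turn [  0.1   0.1 -60.8]
at [ 0.441 -0.073  0.051] go [215. 278. -58.] turn [  0.1   0.1 -60.8]
```

>>> step_arm --targets '[[[30,0,0,-30,0,0,0],[30,20,15,-58,0,0,-6],[30,48,37,-60,0,0,-13],[30,76,59,-60,0,0,-20],[30,104,80,-60,0,0,-27],[30,132,101,-60,0,0,-34],[30,160,123,-60,0,0,-41],[30,188,145,-60,0,0,-48],[30,210,162,-60,0,0,-55],[30,219,167,-60,0,0,-61]]]'

```text
clock: 8.5
position: [0.479, 0.206, 0.1086]
tool_rot: [-0.025, 3.14, 0.005]
ft_force: [-0.3, -0.1, -0.5]
grip_width: 0.0468
grasp_force: 19.5
```

```bash
python3 - <<'E'
from h import *
q=cloud(snap('wrist','w5.png')).reshape(-1,3)
st=bot.get_state();r=R.from_rotvec(st['tool_rot']);t=r.inv().apply(q-st['position'])
a=t[(abs(t[:,0])<.04)&(abs(t[:,1])<.022)&(t[:,2]<.03)&(t[:,2]>-.04)]
print(len(a),np.percentile(a[:,0],[1,99]).round(3),np.percentile(a[:,2],[5,50,95]).round(4))
to([.578,.251,.07],down(90));to([.578,.251,.032],down(90))
E
```

```text
8463 [-0.023  0.028] [-0.0249 -0.0226 -0.0073]
at [0.478 0.206 0.109] go [-100.   43.   39.] turn [0.2 0.  1.2]
at [0.478 0.206 0.109] go [-100.   43.   77.] turn [0.2 0.  1.2]
```

>>> step_arm --targets '[[[30,-30,14,5,0,0,0],[30,-60,28,15,0,0,0],[30,-90,40,28,0,0,0],[30,-104,44,42,0,0,0],[30,-104,44,56,0,0,0],[30,-104,44,66,0,0,0],[30,-104,44,72,0,0,0],[30,-104,44,75,0,0,0],[30,-104,44,77,0,0,0],[30,-104,44,77,0,0,0]]]'

```text
clock: 9.38
position: [0.5823, 0.2445, 0.0323]
tool_rot: [0.006, -3.142, -0.0]
ft_force: [0.8, -0.1, -0.3]
grip_width: 0.0467
grasp_force: 19.5
```

>>> step_arm --targets '[[[30,0,3,0,0,0,0],[30,0,4,1,0,0,0],[30,0,4,1.5,0,0,0],[30,0,4,1.5,0,0,0]]]'

```text
clock: 9.72
position: [0.5825, 0.2491, 0.0309]
tool_rot: [-0.007, 3.141, 0.001]
ft_force: [-0.0, -0.4, -0.7]
grip_width: 0.0467
grasp_force: 19.5
```

>>> step_arm --targets '[[[80,0,0,0,0,0,0],[80,0,0,0,0,0,0],[80,0,0,0,0,0,0],[80,0,0,0,0,0,0],[80,0,0,0,0,0,0],[80,0,0,0,0,0,0],[80,0,0,-20,0,0,0],[80,0,0,-45,0,0,0],[80,30,0,-65,0,0,0],[80,60,0,-75,0,0,0]]]'

```text
clock: 10.55
position: [0.5246, 0.2484, 0.1077]
tool_rot: [-0.003, 3.137, 0.003]
ft_force: [-0.9, -0.2, -0.4]
grip_width: 0.0798
grasp_force: 0.0
```

>>> step_arm --targets '[[[80,40,0,-20,0,0,0],[80,80,0,-40,0,0,0],[80,80,0,-60,0,0,0],[80,80,0,-60,0,0,0]]]'

```text
clock: 10.88
position: [0.4414, 0.2494, 0.169]
tool_rot: [-0.01, 3.139, 0.005]
ft_force: [0.5, 0.0, 1.1]
grip_width: 0.0804
grasp_force: 0.0
```

```bash
python3 - <<'E'
from h import *
def rect(n,p,x0,x1,y0,y1,lo,hi):
    a=p[(p[:,0]>x0)&(p[:,0]<x1)&(p[:,1]>y0)&(p[:,1]<y1)&(p[:,2]>lo)&(p[:,2]<hi)]
    if len(a)>5: print(n,len(a),cv2.minAreaRect((a[:,:2]*1000).astype(np.float32)),np.percentile(a[:,2],[5,50,98]).round(4))
for n in('wrist','scene'):
    p=cloud(snap(n,'end_%s.png'%n)).reshape(-1,3)
    rect('char',p,.53,.64,.19,.31,.034,.08);rect('clamp',p,.54,.66,-.1,.09,.01,.06)
E
```

```text
char 1956 ((578.3297119140625, 247.92642211914062), (50.066017150878906, 50.57769012451172), 6.2032246589660645) [0.0379 0.053  0.0563]
clamp 313 ((586.226806640625, -27.13322639465332), (47.355342864990234, 18.137662887573242), 84.30474090576172) [0.0107 0.0176 0.0215]
char 236 ((578.9768676757812, 246.79029846191406), (48.178924560546875, 55.42506408691406), 88.64285278320312) [0.0356 0.0514 0.0572]
clamp 350 ((596.2498779296875, -3.0870361328125), (138.39390563964844, 35.648006439208984), 74.11598205566406) [0.0124 0.0196 0.024 ]
```

View pics/end_wrist.png

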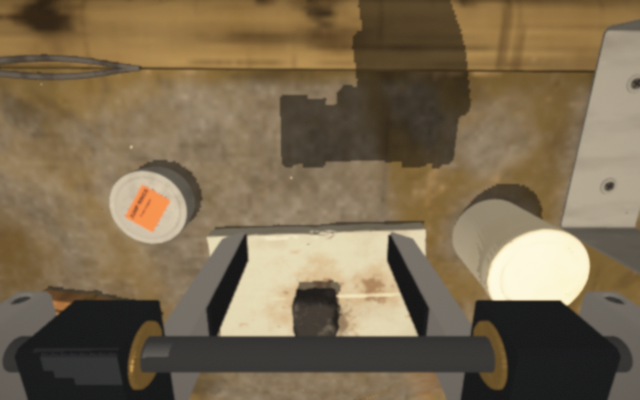

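The charcoal stands on the board at (316,310), with its top at about 56 mm and its centre within about 5 mm of the board's middle. The clamp lies flat on the bench and the gripper is clear.

```bash
python3 -c "
from rig import bot
print(bot.job_done())"
```

```text
the job is handed in; nothing more can be done
None
```

I handed the job in at about 11 s on the robot's clock, with no verdict returned: the clamp lies flat on the bare bench near (0.60, 0.00), and the charcoal block stands upright about 5 mm from the larger board's middle.

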